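# Hold the frothing jug down on the glass rinser

## Task

Put the small glass jug on to rinse: lift it, still upside down, off the drying mat, set it mouth-down and centred on the star of the glass rinser, and press the sprung star straight down by 8 mm with the jug, so that the valve is well open but not on its stop. Keep it pressed there and finish while still holding the jug down. Keep the hand itself off the rinser and leave everything else where it stands.

Things in the scene. Friction and masses are not known exactly. Their poses are not given: they have to be found in the camera images.
- rinser: counter-top glass rinser, fixed: low stainless tray 180 mm (its x) by 150 mm (its y), slotted drip grid 24 mm and tray edge 32 mm above the work surface, short supply hose at +x; in the middle a black six-armed star. Origin: centre of the underside, on the work surface; z up.
- star_top (a point): centre of the rinser's star, level with the flat upper face of its arms: 46 mm above the work surface at rest, sinking as it is pressed. Six arms, 6 mm wide, reach 42 mm out from the centre; a hub 20 mm in diameter stands 10 mm above the arms and goes inside the jug's mouth while the jug's rim rests on the arms.
- star (a joint): how far the star is pressed straight down, in m: 0 at rest (up), 0.012 on its stop. A spring pushes it up with about 4 N at rest plus 1 N per mm of travel: about 12 N at 8 mm. The jug's weight alone does not press it down.
- mat: black ribbed drying mat, fixed, 200 mm (its x) by 270 mm (its y), 6 mm thick. Origin: centre of the underside; z up. The jug and a plain tumbler stand on it, either one on either end.
- jug_center (a point): centre of the small glass jug, upside down on the mat: half-way up, on its axis. Round body 62 mm in diameter, 84 mm tall (top 6 mm taper to 56 mm), about 200 g. Rim of the open mouth 42 mm below this point, closed base 42 mm above. z up; looped handle (9 mm bar) towards +x, out to 65 mm from the axis, 30 mm below to 27 mm above this point; 5 mm pouring lip at -x. Sides along y are free to grip.
- jug: the same glass jug, walls 3.5 mm; origin at the centre of its mouth (the rim plane, 42 mm below point jug_center), z up as it stands upside down, handle towards +x.
- tumbler_center (a point): centre of a plain glass tumbler without handle, upside down on the mat: 66 mm across the mouth (below), 52 mm at the top, 88 mm tall. Leave it alone.
- whisk_stand: sage green silicone whisk stand, 62 mm across, 74 mm tall. Origin: centre of the underside. Leave it alone.
- bowls: stack of two speckled ceramic bowls, 120 mm across, 88 mm tall. Origin: centre of the underside. Leave it alone.
- scoop: wooden scoop lying down, 178 mm long along its x, its round bowl (42 mm across, 18 mm high) at +x. Origin: on the underside, about the middle of its length. Leave it alone.
- pitcher_center (a point): centre of an upright stainless steel milk pitcher with a handle, 80 mm across, 92 mm tall, not the glass jug. Leave it alone.

How it is judged:
By the outcome, as a careful person would: the job done as asked, in the order asked, and still so for the second after the job is handed in, while the arm keeps its last pose, push and grip.
It also fails if it takes over 38 s, if anything falls off the work surface, if the arm or the gripper's body presses on something with over 40 N, if the wrist force passes 120 N, or if a joint passes its speed limit or range.

## Robot

A 6-joint arm with a two-finger parallel gripper is mounted at the origin on the work surface. World frame = base frame: x ahead of the robot, y to its left, z up, the work surface at z = 0. Lengths are in mm, angles in rad, forces in N, time in s.
With the tool pointing down it reaches from about 350 to 975 mm from the base axis. Payload 7.1 kg.
Tool frame: the origin (TCP) lies between the finger pads; the fingertips stand 19 mm ahead of it and the grasp point (between the pads) is the TCP (ctrl.tcp_to_tips is the distance from the TCP to the fingertips, in mm); z points along the fingers, y is the line along which they close (so a half turn about z gives the same grasp; the last joint's range is limited). The gripper opens to 88 mm and grips with 3 to 60 N. Pads are 20 mm wide; open, the fingers measure 115 mm over their backs; the gripper's body (75 mm by 178 mm) begins 61 mm behind the grasp point.
Start: joints at [-1.317, 0.423, 1.63, -0, 1.089, -0.019], TCP at [168.412, -601.866, 241.675] pointing down, gripper open.
Joint ranges: [-3, 3], [-0.9, 2.11], [0.09, 2.58], [-1.31, 4.45], [0.11, 2.69], [-2.54, 2.54]. Speed limits (rad/s): [2.39, 2.39, 3.01, 3.14, 3.14, 3.14].

## Interface

Orientations are given as a rotation vector (axis times angle).
In Python, from workcell import status, optics, ctrl gives the robot as it stands. The module is installed in compiled form; this text tells all that it offers.
- The arm moves only by the shell command python3 -m inch 'ROWS'. ROWS is JSON, a list that holds one entry, the list of rows, each a list of 7 numbers: the shift along the tool's x, y, z in mm, then the turn, a rotation vector about the tool's x, y, z in rad, then the opening in per cent of the stroke, from 0 (shut) to 100 (fully open). A call has 1 to 20 rows; each row is the pose to reach, as a shift and turn from the pose commanded when the call began, along the tool's axes at that moment; what a row does not reach only later rows make up. A row lasts 1/10 s, in which the tool goes at most 50 mm and 8.59 degrees, less where a joint would pass 70% of its speed; a pose out of reach is approached as far as the arm can. A call with a gripper value outside its range is refused whole. The fingers move at their own pace and stop on an object; the grip force is fixed at half the most. Time passes only in rows, so rows that repeat a pose let the fingers close. It gives the time, the measured TCP pose, the force, the opening and the grip force at its end, in the units of the state.
- status.get_obs(): the state, without advancing time (a new reading comes with each control period).
- optics.get_image(name): name is "scene" or "top" or "wrist"; returns a dict with "frame" (480x640x3 uint8, red, green, blue), "fx", "fy", "cx", "cy" (pixels), "rvec" (rotation vector, rad) and "tvec" (3), from world to camera coordinates, as OpenCV has them; the wrist camera has in their place "hand_eye" (4x4, takes a point from camera to tool coordinates, whose origin is the TCP and whose axes are the flange's). Camera axes: x right, y down, z forward; pixel columns grow to the right and rows downward; lengths in mm; the calibration is good to about 2 mm. A picture is of the moment at which its call begins: read the wrist's pose just before it. There is no depth.
- ctrl.close_job(): hands the job in; it is judged then, once.
The state is a dict: "t": time; "qpos": joint angles; "qvel": joint speeds; "joint_torque": joint torques, N m; "ee_pos": TCP position; "orientation": TCP orientation; "ft_force": force on the tool from outside, world axes, zero at the start; "moment": the same for the moment, N m; "width": finger opening in mm; "grasp_force": force on a finger pad.
Only numpy, scipy, OpenCV 4.12 (cv2) and the standard library are available. Lean on these libraries where they do the work, as an engineer would, in place of code of your own. Each camera call takes 0.05 s, during which the arm holds its last target. There are 200 camera calls.

## Working session

There is one attempt and no reset: what is moved stays moved. The work goes in short steps, Python scripts to look and compute and a shell command to move; the robot and the scene stay as the last step left them, time stands still between calls to the robot, and variables do not carry over. Pictures are saved under pics/ and viewed, at most 10 in all, crops included, and the job is handed in when it is done.

```bash
mkdir -p pics; cat > h.py <<'E'
import numpy as np, cv2
from workcell import status, optics, ctrl
def cam(n):
    o=status.get_obs(); d=optics.get_image(n)
    K=np.array([[d['fx'],0,d['cx']],[0,d['fy'],d['cy']],[0,0,1.]])
    if n=='wrist':
        T=np.eye(4);T[:3,:3]=cv2.Rodrigues(np.array(o['orientation'],float))[0];T[:3,3]=o['ee_pos']
        M=np.linalg.inv(T@np.array(d['hand_eye'])); R,t=M[:3,:3],M[:3,3]
    else:
        R=cv2.Rodrigues(np.array(d['rvec'],float))[0]; t=np.array(d['tvec'],float).ravel()
    return d['frame'],K,R,t
def save(n,f):
    im,K,R,t=cam(n); cv2.imwrite('pics/%s.png'%f,im[:,:,::-1]); np.savez('pics/%s.npz'%f,K=K,R=R,t=t)
def pix(f,u,v,z):
    c=np.load('pics/%s.npz'%f); r=c['R'].T@np.linalg.inv(c['K'])@[u,v,1]; o=-c['R'].T@c['t']
    return o+r*(z-o[2])/r[2]
def proj(f,p):
    c=np.load('pics/%s.npz'%f); q=c['K']@(c['R']@np.array(p,float)+c['t']); return q[:2]/q[2]
E
python3 -c "
from h import *
save('top','top0');save('scene','sc0')
for f in('top0','sc0'):
  c=np.load('pics/%s.npz'%f);print(-c['R'].T@c['t'])
o=status.get_obs();print(o['t'],o['orientation'],o['ft_force'],o['width'])"
```

```text
[ 408.94670129   12.39461718 1099.84344532]
[1284.06172665 -475.86060007  589.28338839]
0.1 [-3.11115492e+00 -4.26990875e-01  2.40749618e-04] [-0.0698338  -0.53657526 -0.02082737] 87.59297560449482
```

View pics/top0.png

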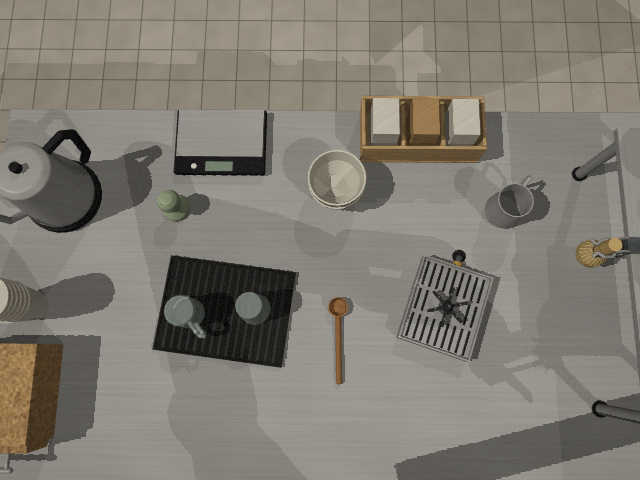

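View pics/sc0.png

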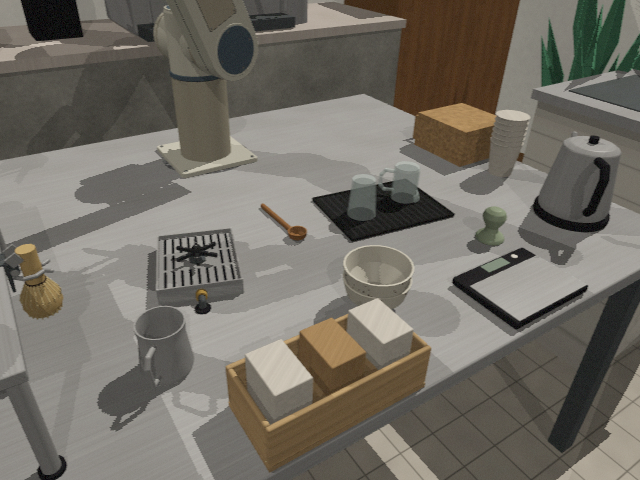

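The top view shows the jug at about (183,311) with its handle towards (202,333). The tumbler is at (252,308), and the star hub is at about (449,307) with its hose at (459,257). The scene view agrees with this. Next I'll enlarge the top view.

```bash
python3 -c "
from h import *
im=cv2.imread('pics/top0.png')
a=cv2.resize(im[270:350,145:275],None,fx=6,fy=6,interpolation=cv2.INTER_CUBIC)[:,:780]
cv2.imwrite('pics/c1.png',a)
b=cv2.resize(im[245:365,390:505],None,fx=5,fy=5,interpolation=cv2.INTER_CUBIC)
cv2.imwrite('pics/c2.png',b)
for n,u,v,z in[('jug',179,310,90),('jugmouth',186,312,6),('handle',203,334,45),('tumb',250,307,94),('star',449,307,56),('hose',459,257,20),('scoop',338,307,18),('scoopend',339,382,5)]: print(n,pix('top0',u,v,z).round())
"
```

```text
jug [486. 305.  90.]
jugmouth [488. 315.   6.]
handle [441. 267.  45.]
tumb [492. 167.  94.]
star [ 499. -225.   56.]
hose [ 607. -259.   20.]
scoop [500.  -4.  18.]
scoopend [348.  -7.   5.]
```

View pics/c1.png

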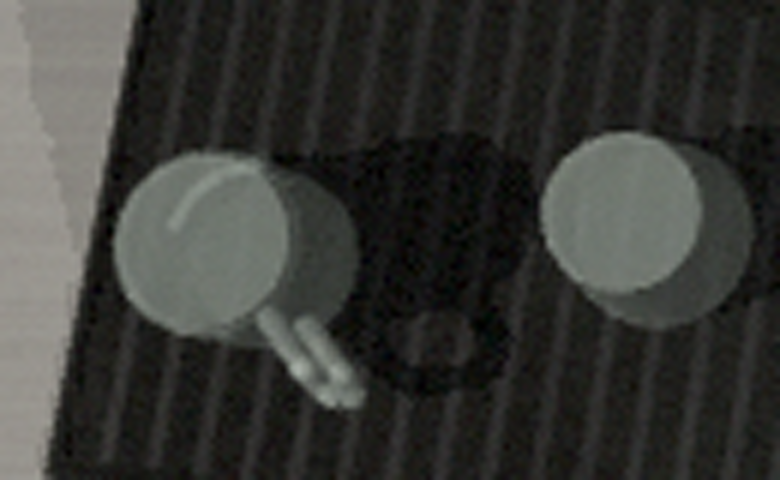

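View pics/c2.png

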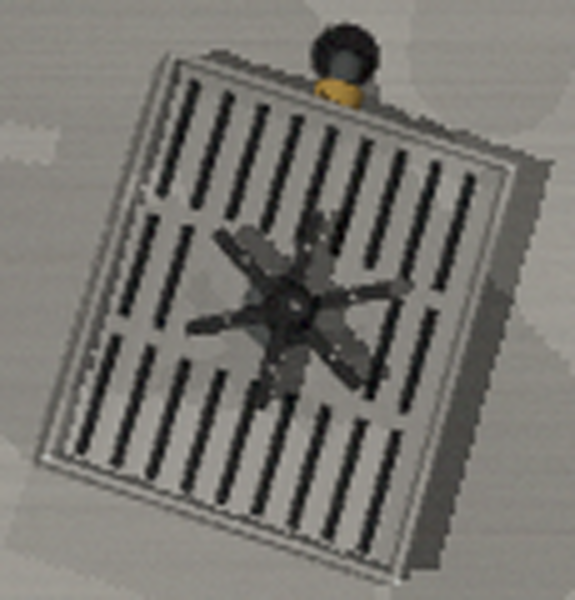

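```bash
python3 -c "
from h import *
a=lambda u,v:(145+u/6,270+v/6); b=lambda u,v:(390+u/5,245+v/5)
jt=pix('top0',*a(202,243),90); print('jugtop',jt)
h=[pix('top0',*a(320,388),75-4),pix('top0',*a(352,398),22)];print(h)
for q in h: d=q-jt; print(np.hypot(d[0],d[1]),np.arctan2(d[1],d[0]))
print('star',pix('top0',*b(293,308),46),pix('top0',*b(290,303),56))
print('jugproj',[(proj('top0',[*jt[:2],z])-[145,270])*6 for z in(6,90)])
o=status.get_obs();R=cv2.Rodrigues(o['orientation'])[0];print(R.round(3))
for p in([500,-225,250],[jt[0],jt[1],250]): print(R.T@(np.array(p)-o['ee_pos']))
print('scene: jugtop',proj('sc0',jt),'mouth',proj('sc0',[*jt[:2],6]))
"
```

```text
jugtop [484.61169435 305.81610506  90.        ]
[array([439.29997109, 269.83230552,  71.        ]), array([437.46984806, 270.97582583,  22.        ])]
57.86178440144688 -2.470435818848418
58.61909866145055 -2.5051351161345217
star [ 500.29317789 -226.94832001   46.        ] [ 501.41540111 -223.54794994   56.        ]
jugproj [array([270.64958595, 261.67375124]), array([202., 243.])]
[[ 0.963  0.269 -0.   ]
 [ 0.269 -0.963  0.001]
 [ 0.    -0.001 -1.   ]]
[ 420.84908668 -273.16097927   -8.62540146]
[ 549.03985667 -788.49506858   -7.96190072]
scene: jugtop [406.07661366 166.1813982 ] mouth [401.97340157 197.83979401]
```

```bash
python3 -c "
from h import *
for p in[(600,408),(580,173),(590,255)]: 
  w=pix('top0',*p,0); print(w, proj('sc0',w))
print(pix('sc0',48,470,0))
w=pix('top0',600,408,0)
for z in(100,200,300,400,500):print(z,proj('top0',[*w[:2],z]),proj('sc0',[*w[:2],z]))
w=pix('top0',580,173,0)
for z in(100,200,300,400,500):print(z,proj('top0',[*w[:2],z]),proj('sc0',[*w[:2],z]))
"
```

```text
[ 301.193734   -537.48499662    0.        ] [  4.89518363 266.66836596]
[ 802.40721254 -539.3155136     0.        ] [ 48.77752971 472.9804216 ]
[ 617.47640016 -545.12572636    0.        ] [ 22.97752522 376.14007941]
[ 7.97665223e+02 -5.39447686e+02  1.13686838e-13]
100 [627.66758112 413.77378346] [-11.80306523 222.11305614]
200 [661.64889434 420.86514223] [-30.55368506 172.08148199]
300 [704.38347759 429.78316902] [-51.75983528 115.49790838]
400 [759.75347421 441.33800531] [-75.93766719  50.9851082 ]
500 [834.33497007 456.90197547] [-103.75889127  -23.24921835]
100 [603.2729065  156.38185897] [ 25.86434633 420.20236019]
200 [631.32038239 136.35441161] [ -1.78681968 356.51086375]
300 [665.77966739 111.74857831] [-35.81500668 278.13058313]
400 [709.13317065  80.79178178] [-78.71379494 179.3178235 ]
500 [765.33464341  40.6608252 ] [-134.47168863   50.88549316]
```

```bash
python3 -m inch '[[[20,-45,-5,0,0,0,100],[40,-90,-10,0,0,0,100],[62,-135,-14,0,0,0,100],[85,-186,-18,0,0,0,100],[125,-198,-18,0,0,0,100],[170,-210,-18,0,0,0,100],[215,-222,-18,0,0,0,100],[260,-234,-18,0,0,0,100],[305,-246,-18,0,0,0,100],[350,-258,-15,0,0,0,100],[390,-266,-12,0,0,0,100],[421,-273,-9,0,0,0,100],[421,-273,-9,0,0,0,100],[421,-273,-9,0,0,0,100]]]'; python3 -c "
from h import *
save('wrist','w1'); o=status.get_obs();print(o['ee_pos'],o['t'])
c=np.load('pics/w1.npz');print(-c['R'].T@c['t'],c['R'][2])"
```

```text
t: 1.5
ee_pos: [500.1, -225.0, 250.0]
orientation: [-3.111, -0.43, 0.002]
ft_force: [0.7, 0.4, 0.7]
width: 87.7
grasp_force: 0.0
[ 499.50774489 -225.45697172  250.23147455] 1.55
[ 572.96377397 -204.05472077  392.7172714 ] [-0.27275826 -0.07619119 -0.95906091]
```

View pics/w1.png

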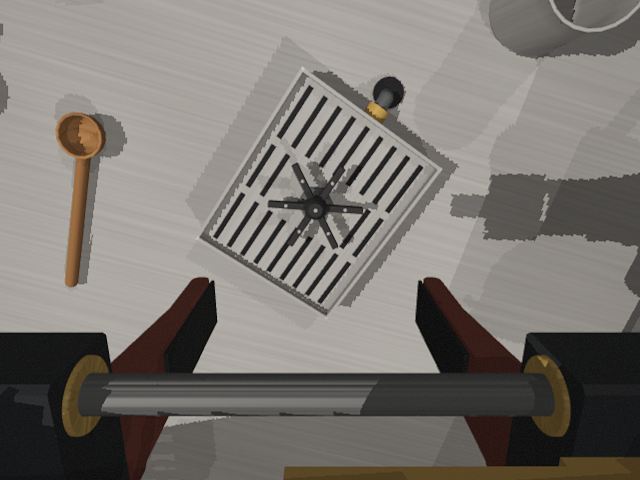

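The wrist view shows the star's arm tips at (268,204)/(363,210), (295,165)/(336,247) and (343,168)/(289,245). Their centre is about (316,207).

```bash
python3 -c "
from h import *
print('star',pix('w1',315.8,206.8,46),pix('w1',316,207,56))
for a,b in [((268,204),(363,210)),((295,165),(336,247))]: print(np.linalg.norm(pix('w1',*a,46)-pix('w1',*b,46)))
o=status.get_obs();R=cv2.Rodrigues(o['orientation'])[0]
print(R.T@(np.array([484.6,305.8,200])-o['ee_pos']))
Rn=cv2.Rodrigues(np.array([0,0,-.38]))[0];print((R@Rn).round(3))
# camera offset in tool
"
```

```text
star [ 500.01585047 -224.42225765   46.        ] [ 501.99878215 -224.04553059   56.        ]
83.34143640507531
81.5728738764554
[ 129.0286273  -515.54281608   50.46414584]
[[ 0.794  0.608 -0.001]
 [ 0.608 -0.794  0.   ]
 [-0.001 -0.001 -1.   ]]
```

```bash
python3 -m inch '[[[8,-25,0,0,0,-0.03,100],[20,-70,0,0,0,-0.08,100],[32,-117,5,0,0,-0.13,100],[44,-164,10,0,0,-0.18,100],[56,-211,15,0,0,-0.23,100],[68,-258,20,0,0,-0.28,100],[80,-305,25,0,0,-0.33,100],[92,-352,30,0,0,-0.38,100],[104,-400,35,0,0,-0.38,100],[115,-445,42,0,0,-0.38,100],[123,-490,47,0,0,-0.38,100],[129,-515,50,0,0,-0.38,100],[129,-515,50,0,0,-0.38,100],[129,-515,50,0,0,-0.38,100]]]'; python3 -c "
from h import *
save('wrist','w2'); o=status.get_obs();print(o['ee_pos'],o['t'],o['qpos'])
for z in(6,48,90):
  a=np.arange(0,6.28,1.57)
  print(z,[proj('w2',[484.6+31*np.cos(t-2.49),305.8+31*np.sin(t-2.49),z]).round() for t in a])
print(proj('w2',[484.6+65*np.cos(-2.49),305.8+65*np.sin(-2.49),48]))"
```

```text
t: 2.95
ee_pos: [485.5, 304.0, 200.6]
orientation: [2.975, 1.007, -0.001]
ft_force: [0.4, -0.9, -0.4]
width: 87.8
grasp_force: 0.0
[485.66634571 303.52418744 200.74320426] 3.0 [ 5.37961867e-01  3.98478581e-01  1.77861160e+00 -4.02484428e-04
  9.65241049e-01  1.45719590e+00]
6 [array([315., 244.]), array([351., 209.]), array([315., 173.]), array([278., 209.])]
48 [array([314., 260.]), array([356., 222.]), array([314., 180.]), array([273., 221.])]
90 [array([314., 281.]), array([362., 238.]), array([314., 191.]), array([267., 237.])]
[314.38859033 300.39563034]
```

View pics/w2.png

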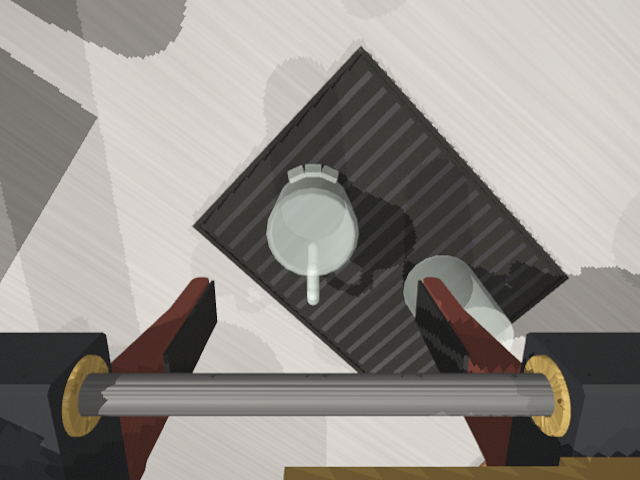

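The jug's outline spans x 267–358 and its handle points straight down at x≈313. That matches the prediction to within 2 mm, so I'll descend and grip.

```bash
python3 -m inch '[[[0,-3,20,0,0,0,100],[0,-3,55,0,0,0,100],[0,-3,90,0,0,0,100],[0,-3,120,0,0,0,100],[0,-3,138,0,0,0,100],[0,-3,147,0,0,0,100],[0,-3,147,0,0,0,100],[0,-3,147,0,0,0,100],[0,-3,147,0,0,0,60],[0,-3,147,0,0,0,40],[0,-3,147,0,0,0,40],[0,-3,147,0,0,0,40],[0,-3,147,0,0,0,40],[0,-3,147,0,0,0,40],[0,-3,147,0,0,0,40],[0,-3,147,0,0,0,40]]]'
```

```text
t: 4.6
ee_pos: [484.4, 307.7, 54.4]
orientation: [2.976, 1.008, 0.002]
ft_force: [-0.4, -1.2, 6.8]
width: 62.8
grasp_force: 30.0
```

```bash
python3 -m inch '[[[0,0,-5,0,0,0,40],[0,0,-15,0,0,0,40],[0,0,-30,0,0,0,40],[0,0,-50,0,0,0,40],[0,0,-72,0,0,0,40],[0,0,-94,0,0,0,40],[0,0,-110,0,0,0,40],[0,0,-120,0,0,0,40],[0,0,-124,0,0,0,40],[0,0,-124,0,0,0,40],[0,0,-124,0,0,0,40]]]'; python3 -c "
from h import *
save('wrist','w3'); o=status.get_obs();print(o['ee_pos'],o['t'],o['ft_force'],o['width'])
R=cv2.Rodrigues(o['orientation'])[0];p=np.array(o['ee_pos'])
print(R.T@(np.array([500.3,-225.3,p[2]])-p))
for dz in(37,31,-47):
  for r in (28,31):
   print(dz,r,[proj('w3',p+R@[r*np.cos(t),r*np.sin(t),-dz]).round() for t in np.arange(0,6.28,1.57)])
"
```

```text
t: 5.7
ee_pos: [483.5, 307.3, 177.1]
orientation: [2.975, 1.007, -0.002]
ft_force: [-0.5, -0.0, -2.7]
width: 62.9
grasp_force: 30.0
[483.4524995  307.25583808 176.86436035] 5.75 [-0.18786136 -0.51284961 -1.78356396] 62.64128158780484
[-3.10077057e+02  4.33303148e+02  3.99869637e-01]
37 28 [array([319., 293.]), array([411., 377.]), array([319., 452.]), array([227., 377.])]
37 31 [array([319., 283.]), array([421., 377.]), array([319., 459.]), array([217., 377.])]
31 28 [array([319., 284.]), array([407., 366.]), array([319., 438.]), array([231., 366.])]
31 31 [array([319., 275.]), array([416., 366.]), array([319., 445.]), array([222., 366.])]
-47 28 [array([318., 221.]), array([373., 274.]), array([318., 324.]), array([262., 275.])]
-47 31 [array([318., 214.]), array([379., 274.]), array([318., 329.]), array([256., 275.])]
```

View pics/w3.png

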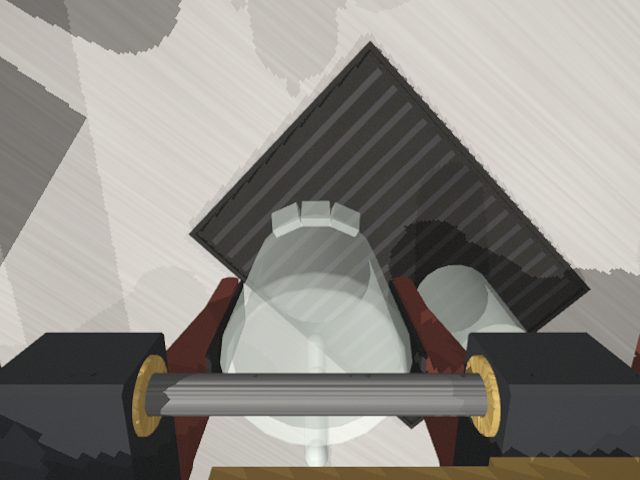

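The jug is held upright between the fingers, with the lip at y≈201 and the base's lower edge at y≈445. I'll check the profile numerically for its offset along tool x.

```bash
python3 -c "
from h import *
im=cv2.imread('pics/w3.png',0).astype(int)
c=im[:,290:300].mean(1); d=np.diff(c)
print([(i,round(d[i])) for i in range(190,470) if abs(d[i])>5])
c=im[:,312:320].mean(1); d=np.diff(c)
print([(i,round(d[i])) for i in range(190,470) if abs(d[i])>5])
o=status.get_obs();R=cv2.Rodrigues(o['orientation'])[0];p=np.array(o['ee_pos'])
def at(x,dz,r,col): # edge rows at column
  t=np.linspace(0,6.283,3000);q=np.array([proj('w3',p+R@[x+r*np.cos(a),r*np.sin(a),-dz]) for a in t]);m=abs(q[:,0]-col)<.7
  return q[m,1].min().round(1),q[m,1].max().round(1)
for x in(0,1.5,3):
  print(x,'top',at(x,37,28,295),'shoulder',at(x,31,31,295),'rim',at(x,-47,31,295),'lip',proj('w3',p+R@[x+36,0,47]))
"
```

```text
[(201, 13), (202, 20), (203, 23), (204, 15), (216, 6), (217, 6), (218, 8), (219, 9), (220, 6), (227, -13), (228, -16), (229, -15), (230, -13), (273, 7), (274, 9), (275, 6), (289, 6), (290, 8), (291, 6), (371, -23), (372, -72), (373, -49), (374, 11), (379, 9), (380, 13), (381, 12), (382, 11), (383, -17), (384, -26), (385, 6), (386, 24), (387, 28), (389, -26), (391, 19), (393, -9), (394, -11), (395, 11), (396, 12), (397, -6), (399, 7), (403, -7), (404, -7), (406, -5), (409, -6), (411, 6), (413, -17), (415, 74), (416, 27), (425, 11), (426, 15), (442, -10), (443, -16), (444, -8), (465, -34), (466, -85), (467, 6)]
[(199, 10), (200, 46), (201, 20), (213, 8), (214, 8), (217, 20), (218, 15), (224, -5), (225, -30), (226, -33), (270, 6), (271, 11), (272, 8), (273, 7), (274, 5), (287, 7), (288, 7), (334, 5), (365, -6), (371, -22), (372, -78), (373, -60), (374, 11), (375, 6), (379, 10), (380, 13), (381, 11), (382, 10), (383, -15), (384, -26), (385, 6), (386, 23), (387, 30), (389, -26), (391, 18), (393, -7), (394, -12), (395, 11), (396, 11), (399, 6), (403, -7), (404, -8), (409, -7), (411, 6), (413, -17), (415, 83), (416, 28), (428, 12), (429, 9), (438, -7), (445, -6), (465, -37), (466, -118), (467, 8)]
0 top (np.float64(295.3), np.float64(449.2)) shoulder (np.float64(277.5), np.float64(442.4)) rim (np.float64(218.4), np.float64(325.7)) lip [317.91064066 204.30630632]
1.5 top (np.float64(290.5), np.float64(445.4)) shoulder (np.float64(272.8), np.float64(438.9)) rim (np.float64(215.3), np.float64(323.1)) lip [317.91532289 201.22390579]
3 top (np.float64(285.6), np.float64(441.6)) shoulder (np.float64(268.0), np.float64(435.2)) rim (np.float64(212.3), np.float64(320.5)) lip [317.92002563 198.12799812]
```

The jug axis sits 1.6 mm along +x of the tool, and the rim is 47 mm below the TCP. Now to carry it above the star.

```bash
python3 -m inch '[[[-6,8,0,0,0,0,40],[-18,25,0,0,0,0,40],[-36,50,0,0,0,0,40],[-57,79,0,0,0,0,40],[-80,111,0,0,0,0,40],[-103,143,0,0,0,0,40],[-126,175,0,0,0,0,40],[-149,207,0,0,0,0,40],[-172,239,0,0,0,0,40],[-195,271,0,0,0,0,40],[-218,303,0,0,0,0,40],[-241,335,0,0,0,0,40],[-262,364,0,0,0,0,40],[-281,391,0,0,0,0,40],[-296,412,0,0,0,0,40],[-306,425,0,0,0,0,40],[-311,432,0,0,0,0,40],[-312,433,0,0,0,0,40],[-312,433,0,0,0,0,40],[-312,433,0,0,0,0,40]]]'; python3 -m inch '[[[0,0,8,0,0,0,40],[0,0,24,0,0,0,40],[0,0,40,0,0,0,40],[0,0,54,0,0,0,40],[0,0,60,0,0,0,40],[0,0,60,0,0,0,40],[0,0,60,0,0,0,40]]]'; python3 -c "
from h import *
save('wrist','w4'); save('scene','s4');save('top','t4');o=status.get_obs();print(o['ee_pos'],o['t'],o['ft_force'],o['width'])
R=cv2.Rodrigues(o['orientation'])[0];p=np.array(o['ee_pos']);print(R.round(3))
print(R.T@(np.array([500.3,-225.3,p[2]])-p))
j=p+R@[1.6,0,0];print(j)
a=cv2.imread('pics/s4.png')[160:310,120:280];cv2.imwrite('pics/c4.png',cv2.resize(a,(640,600),interpolation=cv2.INTER_CUBIC))
print('rim',(proj('s4',[*j[:2],j[2]-47])-[120,160])*4,'star',(proj('s4',[500.3,-225.3,46])-[120,160])*4)
"
```

```text
t: 7.75
ee_pos: [499.0, -224.9, 177.6]
orientation: [-2.975, -1.009, 0.0]
ft_force: [-0.2, -0.1, -2.3]
width: 62.8
grasp_force: 30.0
t: 8.45
ee_pos: [499.4, -225.9, 117.8]
orientation: [2.975, 1.007, 0.0]
ft_force: [-0.3, -0.1, -2.3]
width: 62.6
grasp_force: 30.0
[ 499.58187334 -226.13714291  118.35150107] 8.6 [-0.75991973 -0.4024314  -1.86842636] 62.63122999077109
[[ 0.794  0.607  0.001]
 [ 0.607 -0.794 -0.001]
 [ 0.001  0.001 -1.   ]]
[ 1.07896125e+00 -2.28815702e-01  3.92408681e-04]
[ 500.85289085 -225.16528204  118.35247139]
rim [296.18193781 315.7557856 ] star [301.09785976 360.47591349]
```

View pics/c4.png

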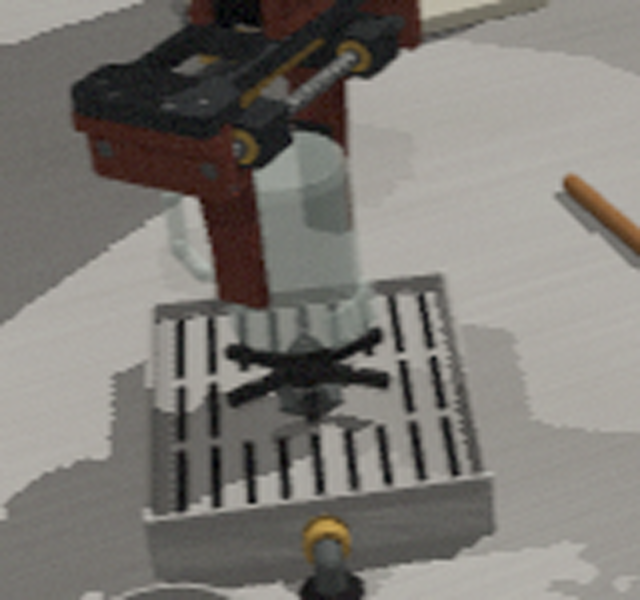

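View pics/w4.png

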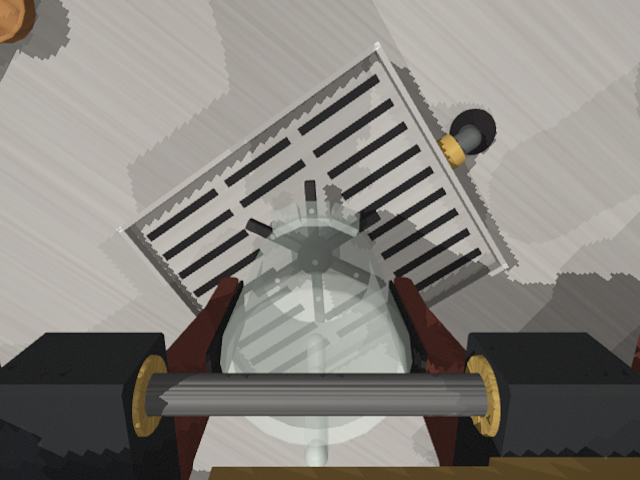

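```bash
python3 -c "
from h import *
j=np.array([500.85,-225.17]);c,s=.794,.607
from scipy.optimize import least_squares
tips=[(310,181),(251,226),(375,214)]
for t in tips: print(pix('w4',*t,46))
# three adjacent tips -> circle r=42 centre
P=np.array([pix('w4',*t,46)[:2] for t in tips])
f=least_squares(lambda q:np.hypot(*(P-q).T)-42,[500,-225]);print(f.x,f.fun)
print('hub',pix('w4',314,256,56),pix('w4',315,262,56))
im=cv2.imread('pics/w4.png')
for z in(46,):print(proj('w4',[500.3,-225.3,46]),proj('w4',[500.3,-225.3,56]))
o=status.get_obs();R=cv2.Rodrigues(o['orientation'])[0];p=np.array(o['ee_pos'])
print('held jug lip',proj('w4',p+R@[37.6,0,47]))
cv2.imwrite('pics/c5.png',cv2.resize(im[165:315,225:400],None,fx=4,fy=4,interpolation=cv2.INTER_CUBIC))
"
```

```text
[ 531.3707379  -196.33866773   46.        ]
[ 491.94814046 -185.56488653   46.        ]
[ 538.52165624 -235.33582194   46.        ]
[ 499.1231811  -225.55112009] [ 1.5117489  -1.37512975 -1.4046772 ]
hub [ 501.90718994 -221.54234654   56.        ] [ 499.52134021 -224.03831654   56.        ]
[317.6617343  256.13035214] [317.74368086 262.25897565]
held jug lip [318.59579314 201.07372092]
```

View pics/c5.png

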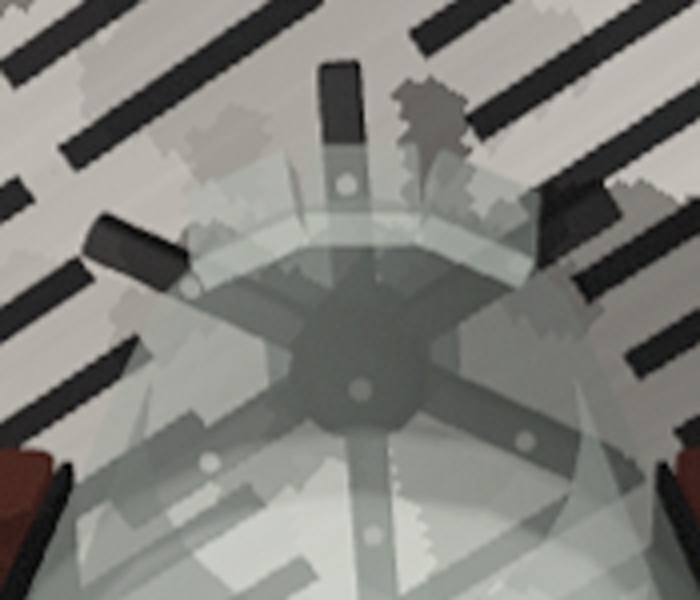

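The star centre lies at crop (360,365), which is (315.1,256.3) in the full image. The jug is aligned with it to within about 0.5 mm. I'll lower to just above contact.

```bash
python3 -m inch '[[[-0.5,0,4,0,0,0,40],[-0.5,0,10,0,0,0,40],[-0.5,0,16,0,0,0,40],[-0.5,0,20,0,0,0,40],[-0.5,0,22,0,0,0,40],[-0.5,0,22,0,0,0,40],[-0.5,0,22,0,0,0,40]]]'; for i in 1 2 3; do python3 -c "
from h import *
cam('wrist');o=status.get_obs();print(o['ee_pos'],o['ft_force'])"; done
python3 -m inch '[[[0,0,0.5,0,0,0,40],[0,0,1,0,0,0,40],[0,0,1,0,0,0,40],[0,0,1,0,0,0,40]]]'
python3 -m inch '[[[0,0,0.5,0,0,0,40],[0,0,1,0,0,0,40],[0,0,1,0,0,0,40],[0,0,1,0,0,0,40]]]'
python3 -m inch '[[[0,0,0.5,0,0,0,40],[0,0,1,0,0,0,40],[0,0,1,0,0,0,40],[0,0,1,0,0,0,40]]]'
python3 -m inch '[[[0,0,0.5,0,0,0,40],[0,0,1,0,0,0,40],[0,0,1,0,0,0,40],[0,0,1,0,0,0,40]]]'
```

```text
t: 9.3
ee_pos: [498.8, -226.2, 95.7]
orientation: [-2.976, -1.007, 0.0]
ft_force: [-0.7, 1.1, -3.0]
width: 63.0
grasp_force: 30.0
[ 498.83137938 -226.2728271    95.7737767 ] [-0.06891858  0.68083813 -2.14824885]
[ 498.87243709 -226.29829755   95.84511691] [-0.59192688 -0.26691573 -1.93145462]
[ 498.88356914 -226.28467798   95.87929319] [-0.91876058  0.45638594 -2.7854449 ]
t: 9.85
ee_pos: [498.7, -226.2, 94.7]
orientation: [-2.976, -1.007, 0.0]
ft_force: [-0.2, 0.3, -2.5]
width: 62.9
grasp_force: 30.0
t: 10.25
ee_pos: [498.8, -226.3, 93.9]
orientation: [2.976, 1.007, 0.0]
ft_force: [-0.6, -0.0, 1.2]
width: 62.7
grasp_force: 30.0
t: 10.65
ee_pos: [498.8, -226.3, 92.7]
orientation: [2.976, 1.007, 0.0]
ft_force: [-0.7, 0.4, 2.0]
width: 62.9
grasp_force: 30.0
t: 11.05
ee_pos: [498.8, -226.3, 91.8]
orientation: [2.976, 1.007, 0.0]
ft_force: [-1.2, 0.7, 4.4]
width: 62.7
grasp_force: 30.0
```

```bash
for k in 1 2; do :; done
python3 -m inch '[[[0,0,0.5,0,0,0,40],[0,0,1,0,0,0,40],[0,0,1.5,0,0,0,40],[0,0,2,0,0,0,40],[0,0,2,0,0,0,40],[0,0,2,0,0,0,40]]]'
python3 -c "
from h import *
for i in range(4): cam('wrist');o=status.get_obs();print(o['ee_pos'][2],o['ft_force'][2])"
python3 -m inch '[[[0,0,0.5,0,0,0,40],[0,0,1,0,0,0,40],[0,0,1.5,0,0,0,40],[0,0,2,0,0,0,40],[0,0,2,0,0,0,40],[0,0,2,0,0,0,40]]]'
python3 -c "
from h import *
for i in range(4): cam('wrist');o=status.get_obs();print(o['ee_pos'][2],o['ft_force'][2])"
```

```text
t: 11.65
ee_pos: [498.8, -226.3, 89.8]
orientation: [2.976, 1.007, 0.0]
ft_force: [-1.3, 0.6, 6.1]
width: 63.0
grasp_force: 30.0
89.77933068853912 4.276835948850488
89.77980165061872 5.713339287718578
89.7896861765609 6.610622957839334
89.79708975011445 5.673223072173661
t: 12.45
ee_pos: [498.8, -226.3, 87.9]
orientation: [2.976, 1.007, 0.0]
ft_force: [-1.3, 1.6, 6.6]
width: 62.7
grasp_force: 30.0
87.91048750399642 7.549899101846984
87.9727054388963 7.246939384234119
87.94985580157221 7.060172694831466
87.96240575776238 7.038848543421285
```

```bash
python3 -m inch '[[[0,0,0.5,0,0,0,40],[0,0,1,0,0,0,40],[0,0,1.5,0,0,0,40],[0,0,2.2,0,0,0,40],[0,0,2.2,0,0,0,40],[0,0,2.2,0,0,0,40],[0,0,2.2,0,0,0,40]]]'
python3 -c "
from h import *
for i in range(8): cam('wrist');o=status.get_obs();print(round(o['ee_pos'][2],2),round(o['ft_force'][2],2))
save('wrist','w6');save('scene','s6')
a=cv2.imread('pics/w3.png',0).astype(int)
for f in('w3','w4','w6'):
  im=cv2.imread('pics/%s.png'%f,0).astype(int);c=im[:,290:300].mean(1); d=np.diff(c)
  print(f,[(i,round(d[i])) for i in list(range(195,235))+list(range(418,460)) if abs(d[i])>6])
s0=cv2.imread('pics/s4.png')[160:310,120:280];s1=cv2.imread('pics/s6.png')[160:310,120:280]
# star front arm shift between s4 and s6
g0=cv2.cvtColor(s0,6);g1=cv2.cvtColor(s1,6)
for y0,y1,x0,x1 in((88,104,84,98),(88,102,56,68)):
  t=cv2.resize(g0[y0:y1,x0:x1],None,fx=8,fy=8,interpolation=2);r=cv2.resize(g1[y0-6:y1+12,x0-5:x1+5],None,fx=8,fy=8,interpolation=2)
  m=cv2.matchTemplate(r,t,5);l=cv2.minMaxLoc(m);print(l[1],(l[3][0]/8-5,l[3][1]/8-6))
print(proj('s6',[500,-225,38])-proj('s6',[500,-225,46]))
"
```

```text
t: 13.35
ee_pos: [498.8, -226.3, 85.9]
orientation: [2.976, 1.007, 0.0]
ft_force: [-1.9, 0.7, 9.6]
width: 62.9
grasp_force: 30.0
85.95 9.13
85.94 9.77
85.93 9.09
85.9 8.79
85.95 8.93
85.94 8.75
85.94 8.76
85.92 10.39
w3 [(201, 13), (202, 20), (203, 23), (204, 15), (218, 8), (219, 9), (220, 6), (227, -13), (228, -16), (229, -15), (230, -13), (425, 11), (426, 15), (442, -10), (443, -16), (444, -8)]
w4 [(226, -8), (227, -13), (228, -13), (229, -13), (230, -14), (231, -10), (425, 12), (426, 16), (442, -8), (443, -12)]
w6 [(227, -7), (228, -8), (229, -9), (230, -9), (425, 10), (426, 18), (427, 7), (442, -7), (443, -12), (444, -7)]
0.5148085355758667 (1.5, 3.875)
0.7196441292762756 (0.375, 3.5)
[0.43581258 3.49845094]
```

```bash
python3 -m inch '[[[0,0,0.3,0,0,0,40],[0,0,0.3,0,0,0,40],[0,0,0.3,0,0,0,40],[0,0,0.3,0,0,0,40],[0,0,0.3,0,0,0,40]]]'
python3 -c "
from h import *
f=[]
for i in range(6): cam('wrist');o=status.get_obs();f.append([o['ee_pos'][2],o['ft_force'][2]])
print(np.mean(f,0),o['t']); print(ctrl.close_job())"
```

```text
t: 14.35
ee_pos: [498.8, -226.3, 85.7]
orientation: [2.976, 1.007, 0.0]
ft_force: [-1.7, 0.8, 8.8]
width: 62.6
grasp_force: 30.0
[85.66026825  9.50950429] 14.65
the job is handed in; nothing more can be done
None
```

The jug is held mouth-down on the star, about 0.5 mm off centre by my last measurement before contact, pressing it about 8 mm down with about 12 N; I handed the job in at 14.7 s, still holding.

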